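# Close the fold-front spice cabinet

### The arm

A 6-joint arm with a two-finger parallel gripper is mounted at the origin on the work surface. World frame = base frame: x ahead of the robot, y to its left, z up, the work surface at z = 0. Lengths are in m, angles in rad, forces in N, time in s.
With the tool pointing down it reaches from about 0.375 to 0.9 m from the base axis. Payload 3.1 kg.
Tool frame: the origin (TCP) lies between the finger pads; the fingertips stand 8 mm ahead of it and the grasp point (between the pads) lies 11 mm behind it; z points along the fingers, y is the line along which they close (so a half turn about z gives the same grasp; the last joint's range is limited). The gripper opens to 87 mm and grips with 3 to 60 N. Pads are 19 mm wide; open, the fingers measure 117 mm over their backs; the gripper's body (75 mm by 190 mm) begins 51 mm behind the grasp point.
Start: joints at [1.079, 0.527, 1.433, -0, 1.181, -0.178], TCP at [0.192, 0.595, 0.231] pointing down, gripper open.
Joint ranges: [-3.08, 3.08], [-0.75, 2.2], [0.22, 2.44], [-1.43, 4.57], [0, 2.65], [-2.85, 2.85]. Speed limits (rad/s): [2.79, 2.79, 3.14, 3.14, 3.14, 3.14].

### API

Orientations are given as a unit quaternion [x, y, z, w].
In Python, from rig import robot gives the robot as it stands.
- The arm moves only by the tool move_arm, never from a script. Its argument "motion" is text: rows parted by semicolons, each of 5 numbers parted by spaces: the opening, from -1 (shut) to 1 (fully open), then the shift along the tool's x, y, z normalised to -1 to 1, where 1 is 0.2 m, then the turn about the tool's z normalised to -1 to 1, where 1 is pi rad. A call has 1 to 12 rows; each row is the pose to reach, as a shift and turn from the pose commanded when the call began, along the tool's axes at that moment, turning the shorter way round; what a row does not reach only later rows make up. A row lasts 1/12 s, in which the tool goes at most 41.7 mm and 7.16 degrees, less where a joint would pass 70% of its speed; a pose out of reach is approached as far as the arm can. A call with a number of a shift or a turn outside -1 to 1 is refused whole. A call with a gripper value outside its range is refused whole. The fingers move at their own pace and stop on an object; "newtons" is the grip in N (left out, the last holds). Time passes only in rows, so rows that repeat a pose let the fingers close. It gives the time, the measured TCP pose, the force, the opening and the grip force at its end, in the units of the state.
- robot.get_obs(): the state, without advancing time (a new reading comes with each control period).
- robot.camera(name): name is "scene" or "top" or "wrist"; returns (picture, depth): 480x640x3 uint8, red, green, blue; 480x640 float32, m along the optical axis (not along the pixel's ray), 0 where there is no reading.
- robot.camera_model(name): a dict with "mtx" (3x3 intrinsics, pixels), "position" and "attitude" of the camera in the world. Camera axes: x right, y down, z forward; pixel columns grow to the right and rows downward; lengths in m; the calibration is good to about 2 mm. A picture is of the moment at which its call begins: read the wrist's pose just before it. camera_model takes no time and is no camera call; for the wrist camera it gives the pose at the moment of the call.
- robot.hand_in(): hands the job in; it is judged then, once.
The state is a dict: "time": time; "q": joint angles; "joint_velocities": joint speeds; "joint_torque": joint torques, N m; "position": TCP position; "tool_rot": TCP orientation; "ft_force": force on the tool from outside, world axes, zero at the start; "moment": the same for the moment, N m; "grip_width": finger opening in m; "grip_force": force on a finger pad.
Only numpy, scipy, OpenCV 4.12 (cv2) and the standard library are available. Lean on these libraries where they do the work, as an engineer would, in place of code of your own. Each camera call takes 0.05 s, during which the arm holds its last target. There are 200 camera calls.

### The job

The little beech spice cabinet on the counter has been left open. First push its inner drawer fully home until it clicks into its catch, and only then swing the fold-down front flap up until it is shut against the cabinet. Leave the things standing around it where they are.

Things in the scene. Friction and masses are not known exactly. Their poses are not given: they have to be found in the camera images.
- cabinet: low beech cabinet fixed to the counter, 280 mm wide (its y), 200 mm deep, 145 mm high. Origin: bottom centre of its open front; its +x points from the front into the cabinet (away from the robot, yaw up to 0.25 rad), z up. Its side walls start at x = 0; its top board starts only at x = 28 mm, so that the drawer front can be followed all the way in from above
- drawer (a joint): inner drawer, m it is pulled out towards cabinet -x: 0 = fully home, up to 0.13. It slides with 1.2 N of friction; a sprung catch resists with about 3 N more from 15 to 6 mm out (released there it springs back a little); from about 4 mm it snaps to 0 by itself
- drawer_front (a point): middle of the top edge of the outer face of the drawer's white front panel. The panel is 244 mm wide, 12 mm thick and 80 mm high (55 to 135 mm above the counter), without a handle; this point is at cabinet (0.010 - drawer value, 0, 0.135)
- flap (a joint): beech front flap hinged at its lower edge, rad: 0 = upright and shut, about 1.4 to 1.5 = folded down towards the robot (limit 1.52). Its stiff hinge stays where it is left (0.42 N m of friction). It is 276 mm wide, 12 mm thick and reaches 124 mm from the hinge. It cannot shut while the drawer stands out
- flap_hinge (a point): middle of the flap's hinge line, which runs along cabinet y, at cabinet (-0.006, 0, 0.024)
- flap_bar (a point): middle of the flap's steel pull, a round bar 10 mm thick and 130 mm long parallel to the hinge, in the plane of the flap, 170 mm from the hinge; two end legs join it to the flap's free edge, leaving a clear gap of 41 mm between bar and edge. At cabinet (-0.006 - 0.170 sin a, 0, 0.024 + 0.170 cos a) for flap value a
- spoon_rest_a: white porcelain spoon rest, a shallow round dish 90 mm across and 10 mm high with a flat tab reaching 83 mm from its centre towards its own -x; origin under the dish's centre. Bystander, loose; all four bystanders stand to the sides of the cabinet, in any of four places
- spoon_rest_b: white porcelain spoon rest, a shallow round dish 90 mm across and 10 mm high with a flat tab reaching 83 mm from its centre towards its own -x; origin under the dish's centre. Bystander, loose, the same as the other; all four bystanders stand to the sides of the cabinet, in any of four places
- amber_bowl: empty amber glass bowl, 120 mm across the rim, 55 mm high; origin under its centre. Loose bystander
- grinder: black plastic press-button pepper grinder, upright, 54 mm across, 148 mm high; origin under its centre. Loose bystander

How it is judged:
By the outcome, as a careful person would: the job done as asked, in the order asked, and still so for the second after the job is handed in, with the robot touching nothing.
It also fails if it takes over 58 s, if anything falls off the work surface, if the arm or the gripper's body presses on something with over 40 N, if the wrist force passes 120 N, or if a joint passes its speed limit or range.

## Working session

There is one attempt and no reset: what is moved stays moved. The work goes in short steps, Python scripts to look and compute and a tool call to move; the robot and the scene stay as the last step left them, time stands still between calls to the robot, and variables do not carry over. Pictures are saved under pics/ and viewed, at most 10 in all, crops included, and the job is handed in when it is done.

Besides the shell and the picture viewer there is one more tool, called after "Call:" in YAML: its name, and indented under it one key for each argument. move_arm: Moves the arm, as the interface text tells. Its arguments: {"type":"object","properties":{"motion":{"type":"string"},"newtons":{"type":"number"}},"required":["motion"]}

```bash
mkdir -p pics; ls; cat > h.py <<'E'
import numpy as np,cv2
from rig import robot
from scipy.spatial.transform import Rotation as R
def snap(name,fn=None):
    m=robot.camera_model(name); p,d=robot.camera(name)
    if fn: cv2.imwrite('pics/'+fn,p[:,:,::-1])
    a=np.array(m['attitude']); Rm=a if a.shape==(3,3) else R.from_quat(a).as_matrix()
    K=np.array(m['mtx']); v,u=np.mgrid[:480,:640]
    P=np.stack([(u-K[0,2])/K[0,0]*d,(v-K[1,2])/K[1,1]*d,d],-1)@Rm.T+np.array(m['position'])
    return p,d,P,(K,Rm,np.array(m['position']))
E
python3 - <<'E'
from h import *
print(robot.get_obs())
for n in('scene','top'):
    p,d,P,c=snap(n,n+'1.png'); np.savez(n+'1.npz',p=p,d=d,P=P,K=c[0],R=c[1],t=c[2]); print(c[2],c[1].round(3).tolist())
E
```

```text
pics
{'time': 0.0, 'q': array([ 1.07949854e+00,  5.28479177e-01,  1.43393170e+00, -1.65830174e-05,
        1.18135390e+00, -1.78497352e-01]), 'joint_velocities': array([-3.70945568e-04, -7.87433484e-04,  2.12933890e-03,  4.90357579e-05,
        2.60216510e-03, -1.87904833e-03]), 'joint_torque': array([ 1.09566132e-03, -4.40036523e+01, -1.76598090e+01,  6.34386786e-02,
        5.81715989e-02, -1.58438556e-04]), 'position': array([0.19195658, 0.59403377, 0.22955426]), 'tool_rot': array([ 1.55760167e-01,  9.87794306e-01, -1.02824215e-03, -3.49716476e-04]), 'ft_force': array([-0.4319    , -0.85133899,  0.42723105]), 'moment': array([-0.02748377,  0.01979252,  0.00119967]), 'grip_force': 0.0, 'grip_width': 0.08708032959254561}
[ 1.25170327 -0.04855614  1.1534696 ] [[0.096, 0.803, -0.589], [0.995, -0.085, 0.046], [-0.013, -0.59, -0.807]]
[ 0.36879162 -0.01213279  1.26732175] [[-0.029, -0.992, 0.125], [-0.999, 0.03, 0.011], [-0.015, -0.125, -0.992]]
```

View pics/top1.png

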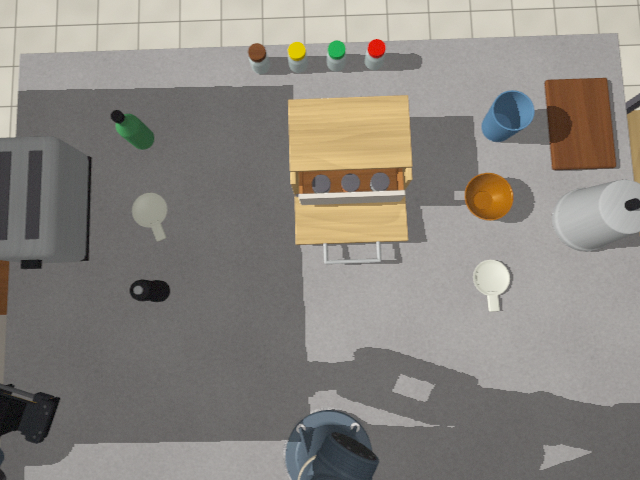

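View pics/scene1.png

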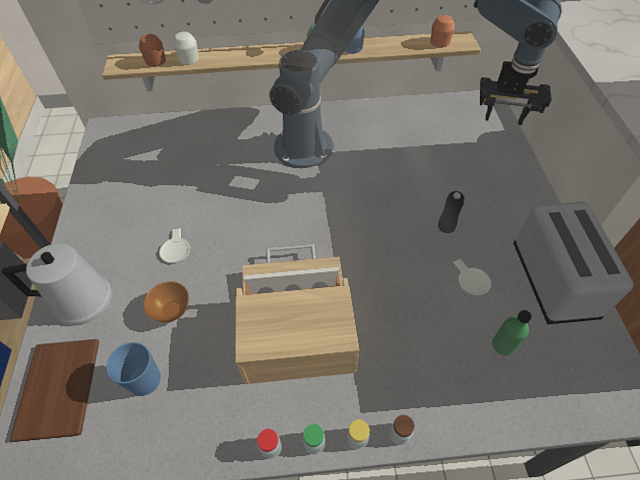

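The top view shows the cabinet top at about (290–412, 97–180), the white drawer front at row ~195, the flap down to row 243, and the bar at (324–381, 261). All four bystanders are well off to the sides. Next I fit the cabinet pose.

```bash
cat > fit.py <<'E'
from h import *
z=np.load('top1.npz');P=z['P'];p=z['p'].astype(int)
s=np.zeros((480,640),bool);s[80:275,270:430]=1
m=s&(abs(P[...,2]-.145)<.006)
m[185:]=0
q=P[m]; print(m.sum(),np.median(q[:,2]))
r=cv2.minAreaRect(q[:,:2].astype(np.float32)); print('rect',r); b=cv2.boxPoints(r); print(b.round(4).tolist())
# drawer: white panel
w=s&(p.min(-1)>190)&(abs(P[...,2]-.135)<.012)
q=P[w];print('drawer',w.sum(),np.median(q[:,2]),np.percentile(q[:,2],[5,95]));r2=cv2.minAreaRect(q[:,:2].astype(np.float32));print(r2,cv2.boxPoints(r2).round(4).tolist())
# flap
f=s.copy();f[:205]=0;f[240:]=0;f[:,:300]=0;f[:,402:]=0
q=P[f];print('flap rows')
for rr in(206,215,225,235,242):print(rr,P[rr,310].round(4),P[rr,395].round(4))
for rr in range(256,266):print(rr,P[rr,350].round(4),p[rr,350])
E
python3 fit.py
```

```text
8697 0.14461107397715978
rect ((0.7384448647499084, -0.06881967186927795), (0.19389069080352783, 0.2805870473384857), 0.15790235996246338)
[[0.6410999894142151, 0.07119999825954437], [0.6419000029563904, -0.2093999981880188], [0.8357999920845032, -0.20880000293254852], [0.8349999785423279, 0.07169999927282333]]
drawer 448 0.1347700303101187 [0.13139612 0.1383038 ]
((0.6048617959022522, -0.06884410977363586), (0.010693010874092579, 0.23813414573669434), 0.390376478433609) [[0.5986999869346619, 0.050200000405311584], [0.6003000140190125, -0.18790000677108765], [0.6110000014305115, -0.18790000677108765], [0.6093999743461609, 0.0502999983727932]]
flap rows
206 [0.5992 0.0289 0.0334] [ 0.5932 -0.1826  0.0299]
215 [0.5768 0.0296 0.0318] [ 0.5693 -0.1805  0.0371]
225 [0.5508 0.03   0.0376] [ 0.5445 -0.1795  0.0361]
235 [0.5258 0.0306 0.0386] [ 0.5193 -0.1778  0.0397]
242 [0.5078 0.0309 0.0442] [ 0.3688 -0.0121  1.2673]
256 [ 0.4743 -0.0675 -0.0005] [165 161 161]
257 [ 0.4714 -0.0672  0.0038] [149 146 145]
258 [ 0.469  -0.0672  0.0027] [146 143 142]
259 [ 0.4636 -0.0655  0.0405] [144 146 143]
260 [ 0.461  -0.0653  0.0423] [178 181 179]
261 [ 0.4586 -0.0652  0.0416] [191 192 191]
262 [ 0.4559 -0.065   0.0451] [170 169 168]
263 [ 4.566e-01 -6.690e-02  2.000e-04] [114 110 111]
264 [ 0.454  -0.0667  0.0023] [118 117 115]
265 [ 0.4515 -0.0666  0.0015] [166 162 161]
```

```bash
cat > fit2.py <<'E'
from h import *
z=np.load('top1.npz');P=z['P'];p=z['p'].astype(int)
m=(abs(P[...,2]-.145)<.008);m[:85]=0;m[185:]=0;m[:,:270]=0;m[:,430:]=0
def line(name,pts,dep):
    a=np.polyfit(pts[:,1-dep],pts[:,dep],1);r=np.polyval(a,pts[:,1-dep])-pts[:,dep]
    k=abs(r)<.004;a=np.polyfit(pts[k,1-dep],pts[k,dep],1);print(name,a,k.sum(),r[k].std())
cols=range(298,404);back=np.array([P[np.where(m[:,c])[0].min(),c] for c in cols]);line('back x(y)',back,0)
fr=np.array([P[np.where(m[:172,c])[0].max(),c] for c in range(305,397)]);line('topfront x(y)',fr,0)
L=np.array([P[r,np.where(m[r])[0].min()] for r in range(102,165)]);line('left y(x)',L,1)
Rr=np.array([P[r,np.where(m[r])[0].max()] for r in range(102,165)]);line('right y(x)',Rr,1)
print('wall tips',[P[np.where(m[:,c])[0].max(),c].round(4) for c in (292,294,296,405,407,409)])
w=(p.min(-1)>185)&(abs(P[...,2]-.135)<.012);w[:185]=0;w[205:]=0
d=np.array([P[np.where(w[:,c])[0].max(),c] for c in range(304,400) if w[:,c].any()]);line('drawer outer',d,0)
g=(P[...,2]>.03)&(P[...,2]<.06);g[:257]=0;g[268:]=0
b=np.array([P[g[:,c],c].mean(0) if 0 else P[:,c][g[:,c]].mean(0) for c in range(328,378) if g[:,c].any()]);line('bar',b,0);print(b.mean(0),b[:,1].min(),b[:,1].max())
k=np.zeros_like(m);k[208:238,308:396]=1;q=P[k];A=np.c_[q[:,:2],np.ones(len(q))];print('flap plane',np.linalg.lstsq(A,q[:,2],rcond=None)[0])
E
python3 fit2.py
```

```text
back x(y) [-0.00685703  0.83180154] 106 0.0011417998142744367
topfront x(y) [-0.00627967  0.66206771] 92 0.0006720693365345133
left y(x) [0.001464   0.06919782] 63 0.0006926357959445794
right y(x) [ 0.00706303 -0.21234046] 63 0.0008819616136371023
wall tips [array([0.6411, 0.0651, 0.1397]), array([0.6345, 0.0608, 0.1372]), array([0.6609, 0.0552, 0.1436]), array([ 0.6628, -0.1943,  0.1413]), array([ 0.6516, -0.1987,  0.1387]), array([ 0.6419, -0.2027,  0.1395])]
drawer outer [-0.00424028  0.60069461] 96 0.0007496844193482286
bar [-0.00260886  0.45838536] 50 0.0005897023527898786
[ 0.45857119 -0.07122933  0.04367051] -0.13088223478516123 -0.011643998879954062
flap plane [-2.15308688  0.13517689  1.2449246 ]
```

Fit: yaw ≈ 0.005 rad, cabinet origin ≈ (0.634, −0.069), drawer ≈ 43 mm out, flap ≈ 1.48 rad, bar ≈ (0.459, −0.069, 0.040). My plan is to point tool y along world x, push the drawer with closed fingers, then grip the bar and follow its arc.

Call:
move_arm:
  motion: "-1 -1 -0.93 0 0.4; -1 -1 -0.93 0 0.4; -1 -1 -0.93 0 0.4; -1 -1 -0.93 0 0.4; -1 -1 -0.93 0 0.4; -1 -1 -0.93 0 0.4; -1 -1 -0.93 0 0.4; -1 -1 -0.93 0 0.4; -1 -1 -0.93 0 0.4; -1 -1 -0.93 0 0.4; -1 -1 -0.93 0 0.4; -1 -1 -0.93 0 0.4"
  newtons: 15

```text
time: 1.1
position: [0.3252, 0.3559, 0.2303]
tool_rot: [0.706, 0.709, -0.0, -0.0]
ft_force: [-0.1, -0.6, -0.6]
grip_width: 0.015
grip_force: 0.0
```

Call:
move_arm:
  motion: "-1 -1 0.55 0 0; -1 -1 0.55 0 0; -1 -1 0.55 0 0; -1 -1 0.55 0 0; -1 -1 0.55 0 0; -1 -1 0.55 0 0; -1 -1 0.55 0 0"

```text
time: 1.68
position: [0.4384, 0.1532, 0.2306]
tool_rot: [0.707, 0.707, 0.0, 0.001]
ft_force: [-0.6, 1.0, -0.4]
grip_width: 0.0006
grip_force: 0.0
```

Call:
move_arm:
  motion: "-1 -1 0.52 0 0; -1 -1 0.52 0 0; -1 -1 0.52 0 0; -1 -1 0.52 0 0; -1 -1 0.52 0 0; -1 -1 0.52 0 0; -1 -1 0.52 0 0; -1 -1 0.52 0 0"

```text
time: 2.35
position: [0.5393, -0.0428, 0.23]
tool_rot: [0.706, 0.708, -0.0, -0.001]
ft_force: [-0.2, 0.7, 0.0]
grip_width: 0.0005
grip_force: 0.0
```

Call:
move_arm:
  motion: "-1 -0.13 0.1 0 0; -1 -0.13 0.1 0.2 0; -1 -0.13 0.1 0.4 0; -1 -0.13 0.1 0.58 0; -1 -0.13 0.1 0.58 0; -1 -0.13 0.1 0.58 0"

```text
time: 2.85
position: [0.5575, -0.0668, 0.1131]
tool_rot: [0.706, 0.709, -0.001, -0.003]
ft_force: [0.3, -0.4, 0.2]
grip_width: 0.0006
grip_force: 0.0
```

```bash
python3 - <<'E'
from h import *
p,d,P,c=snap('top'); cv2.imwrite('pics/t2.png',cv2.resize(p[80:280,250:450],(600,600))[:,:,::-1]);print(robot.get_obs()['position'])
E
```

```text
[ 0.55956609 -0.06771427  0.11518638]
```

View pics/t2.png

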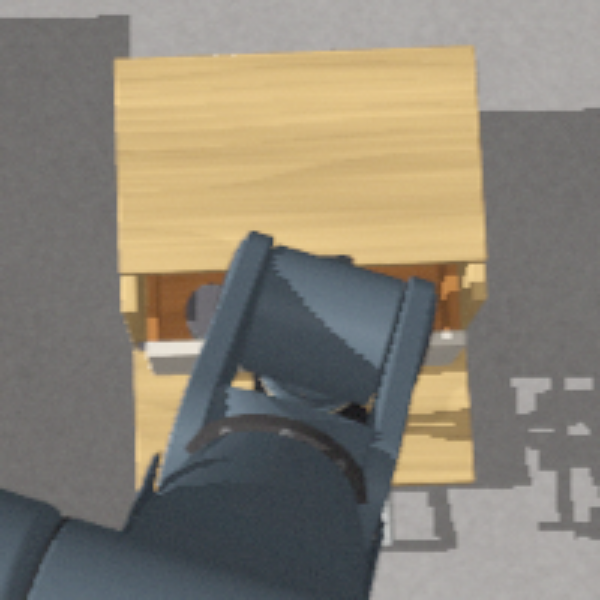

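The hand is in front of the white panel, and the panel is still visible at left (145–210, 357). I'll push gently to just before the catch.

Call:
move_arm:
  motion: "-1 0 0.05 0 0; -1 0 0.1 0 0; -1 0 0.14 0 0; -1 0 0.18 0 0; -1 0 0.22 0 0; -1 0 0.25 0 0; -1 0 0.28 0 0; -1 0 0.31 0 0; -1 0 0.31 0 0"

```text
time: 3.65
position: [0.6229, -0.0694, 0.1146]
tool_rot: [0.707, 0.708, 0.0, 0.0]
ft_force: [-1.2, 0.1, 0.4]
grip_width: 0.0006
grip_force: 0.6
```

```bash
cat > dr.py <<'E'
from h import *
p,d,P,c=snap('top');p=p.astype(int)
w=(p.min(-1)>150)&(p.max(-1)-p.min(-1)<30)&(abs(P[...,2]-.135)<.012);w[:165]=0;w[205:]=0
for lo,hi in((298,312),(395,406)):
    x=[P[np.where(w[:,c])[0].max(),c][0] for c in range(lo,hi) if w[:,c].any()]
    print(len(x),np.median(x) if x else None)
o=robot.get_obs();print(o['position'],o['ft_force'])
E
python3 dr.py
```

```text
12 0.6324318405999638
5 0.6371314269434929
[ 0.62240357 -0.06947976  0.11439297] [-1.07444369  0.06616816  1.49095246]
```

Call:
move_arm:
  motion: "-1 0 0.02 0 0; -1 0 0.04 0 0; -1 0 0.05 0 0; -1 0 0.06 0 0; -1 0 0.06 0 0"

```text
time: 4.12
position: [0.6348, -0.0696, 0.1143]
tool_rot: [0.707, 0.708, 0.0, 0.001]
ft_force: [0.3, -0.2, 0.3]
grip_width: 0.0005
grip_force: 0.0
```

```bash
python3 dr.py
```

```text
12 0.6447026811359675
6 0.648728777785516
[ 0.63462757 -0.06954199  0.11433822] [-0.11734016  0.46323386 -0.45273695]
```

Call:
move_arm:
  motion: "-1 0 0.01 0 0; -1 0 0.015 0 0; -1 0 0.02 0 0; -1 0 0.02 0 0"

```text
time: 4.5
position: [0.6352, -0.0694, 0.1142]
tool_rot: [0.706, 0.708, -0.002, -0.002]
ft_force: [-6.6, -0.5, 4.3]
grip_width: 0.0005
grip_force: 3.6
```

```bash
python3 dr.py
```

```text
11 0.6443352929415812
6 0.6484297125988961
[ 0.63517599 -0.0693748   0.1142254 ] [-6.69500033 -0.57806704  3.10628003]
```

The drawer moved ahead of the tool by itself, and 4 mm further the tool met a hard stop at 6.6 N, so it is home. I'll back off and go to above the bar.

Call:
move_arm:
  motion: "-1 0 -0.08 0 0; -1 0 -0.25 0 0; -1 0 -0.4 -0.2 0; 1 0 -0.6 -0.2 0; 1 0 -0.8 -0.2 0; 1 0 -0.9 -0.2 0; 1 0 -0.9 -0.2 0; 1 0 -0.9 -0.2 0; 1 0 -0.9 -0.2 0; 1 0 -0.9 -0.2 0; 1 0 -0.9 -0.2 0"

```text
time: 5.47
position: [0.4597, -0.0701, 0.1545]
tool_rot: [0.706, 0.708, 0.0, 0.001]
ft_force: [-0.4, 0.1, 0.7]
grip_width: 0.0459
grip_force: 0.0
```

```bash
python3 dr.py; python3 - <<'E'
from h import *
p,d,P,c=snap('wrist','w1.png')
E
```

```text
14 0.6449762729366437
9 0.6461867633884846
[ 0.45936477 -0.06998953  0.15445991] [ 0.34720444  0.77177855 -0.21197127]
```

View pics/w1.png

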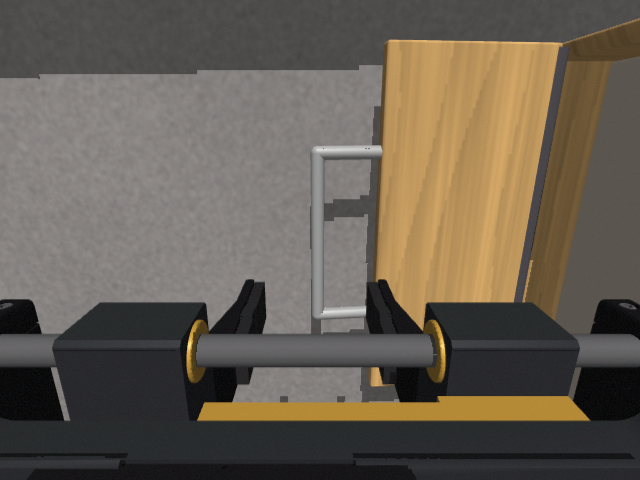

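The bar (cols 311–325) lies midway between the fingers, with the flap edge at col ~380. I'll narrow the opening to ~30 mm so the inner finger fits the gap, then descend.

Call:
move_arm:
  motion: "-0.3 0 0 0 0; -0.3 0 0 0 0; -0.3 0 0 0.15 0; -0.3 0 0 0.25 0; -0.3 0 0 0.35 0; -0.3 0 0 0.45 0; -0.3 0 0 0.53 0; -0.3 0 0 0.58 0; -0.3 0 0 0.62 0; -0.3 0 0 0.62 0"

```text
time: 6.4
position: [0.4574, -0.0695, 0.0292]
tool_rot: [0.707, 0.708, -0.0, -0.001]
ft_force: [0.3, 0.2, 0.3]
grip_width: 0.0305
grip_force: 0.0
```

Call:
move_arm:
  motion: "-1 0 0 0 0; -1 0 0 0 0; -1 0 0 0 0; -1 0 0 0 0; -1 0 0 0 0; -1 0 0 0 0; -1 0 0 0 0"
  newtons: 15

```text
time: 6.98
position: [0.4608, -0.0701, 0.0313]
tool_rot: [0.707, 0.707, 0.002, 0.003]
ft_force: [5.4, 3.1, -1.4]
grip_width: 0.009
grip_force: 15.0
```

Call:
move_arm:
  motion: "-1 0 0.006 -0.05 0; -1 0 0.017 -0.109 0; -1 0 0.032 -0.167 0; -1 0 0.051 -0.223 0; -1 0 0.074 -0.278 0; -1 0 0.1 -0.331 0; -1 0 0.131 -0.383 0; -1 0 0.165 -0.431 0; -1 0 0.203 -0.478 0; -1 0 0.243 -0.521 0; -1 0 0.286 -0.562 0; -1 0 0.286 -0.562 0"

```text
time: 7.98
position: [0.5157, -0.0698, 0.1445]
tool_rot: [0.706, 0.708, -0.0, 0.001]
ft_force: [-2.0, -1.5, 4.7]
grip_width: 0.0092
grip_force: 15.0
```

```bash
python3 - <<'E'
from h import *
o=robot.get_obs();print(o['position'],o['ft_force'],o['grip_width'],o['grip_force'])
p,d,P,c=snap('scene'); cv2.imwrite('pics/s2.png',cv2.resize(p[170:400,180:410],(600,600))[:,:,::-1])
E
```

```text
[ 0.5156862  -0.06978658  0.14445014] [-1.95189324 -1.53604709  4.69521879] 0.009219893717297332 15.000581592321396
```

View pics/s2.png

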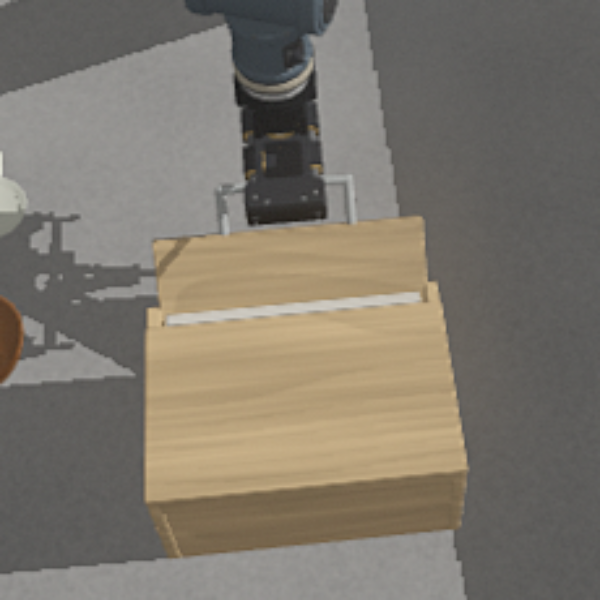

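The flap is halfway up, gripped at the bar, and the white drawer front is home behind it. I'll continue the arc.

Call:
move_arm:
  motion: "-1 0 0.046 -0.038 0; -1 0 0.095 -0.072 0; -1 0 0.146 -0.103 0; -1 0 0.199 -0.13 0; -1 0 0.253 -0.153 0; -1 0 0.31 -0.173 0; -1 0 0.367 -0.189 0; -1 0 0.425 -0.2 0; -1 0 0.476 -0.207 0; -1 0 0.518 -0.21 0; -1 0 0.518 -0.21 0"

```text
time: 8.95
position: [0.6202, -0.0694, 0.1866]
tool_rot: [0.707, 0.708, 0.001, 0.001]
ft_force: [0.5, 0.6, 8.2]
grip_width: 0.0094
grip_force: 15.0
```

Call:
move_arm:
  motion: "-1 0 0.015 0 0; -1 0 0.03 0 0; -1 0 0.04 0 0; -1 0 0.04 0 0; -1 0 0.04 0 0"

```text
time: 9.37
position: [0.6268, -0.0693, 0.1867]
tool_rot: [0.707, 0.708, 0.001, 0.001]
ft_force: [-1.8, 1.0, 9.0]
grip_width: 0.0094
grip_force: 15.0
```

Call:
move_arm:
  motion: "-1 0 0.01 -0.01 0; -1 0 0.02 -0.01 0; -1 0 0.03 -0.01 0; -1 0 0.03 -0.01 0"

```text
time: 9.7
position: [0.6301, -0.0692, 0.1867]
tool_rot: [0.706, 0.708, -0.002, -0.002]
ft_force: [-7.0, -0.8, 7.3]
grip_width: 0.0092
grip_force: 15.0
```

Call:
move_arm:
  motion: "-1 0 0.01 -0.01 0; -1 0 0.02 -0.01 0; -1 0 0.02 -0.01 0; -1 0 0.02 -0.01 0"

```text
time: 10.03
position: [0.6302, -0.0692, 0.1868]
tool_rot: [0.706, 0.708, -0.005, -0.006]
ft_force: [-12.4, -0.5, 3.9]
grip_width: 0.0092
grip_force: 15.0
```

Hard stop: the tool stayed at x = 0.630 while the force rose to 12 N. I'll relax a little, open and lift straight up.

Call:
move_arm:
  motion: "-1 0 -0.02 0 0; -0.3 0 -0.02 0 0; -0.3 0 -0.02 0 0; -0.3 0 -0.02 0 0; -0.3 0 -0.02 0 0; -0.3 0 -0.02 0 0; -0.3 0 -0.02 -0.05 0; -0.3 0 -0.02 -0.15 0; -0.3 0 -0.02 -0.3 0; -0.3 0 -0.02 -0.5 0; -0.3 0 -0.02 -0.5 0"

```text
time: 10.95
position: [0.6376, -0.0705, 0.2987]
tool_rot: [0.706, 0.708, 0.004, 0.008]
ft_force: [1.2, 0.0, 0.8]
grip_width: 0.0305
grip_force: 0.0
```

Call:
move_arm:
  motion: "-0.3 0 -0.2 0 0; -0.3 0 -0.4 0 0; -0.3 0 -0.6 0 0; -0.3 0 -0.8 0 0; -0.3 0 -0.95 0 0; -0.3 0 -0.95 0 0; -0.3 0 -0.95 0 0"

```text
time: 11.53
position: [0.4422, -0.0696, 0.2902]
tool_rot: [0.707, 0.707, 0.001, 0.001]
ft_force: [0.2, -0.3, 0.3]
grip_width: 0.0304
grip_force: 0.0
```

```bash
python3 - <<'E'
from h import *
z=np.load('top1.npz')
p,d,P,c=snap('scene'); cv2.imwrite('pics/s3.png',p[:,:,::-1])
p,d,P,c=snap('top','t3.png')
g=(P[...,2]>.175)&(P[...,2]<.215)&(P[...,0]>.56)&(abs(P[...,1]+.07)<.1)
print('bar',g.sum(),np.median(P[g],0),P[g][:,0].min(),P[g][:,0].max())
e=(abs(P[...,2]-.148)<.006)&(P[...,0]>.57)&(P[...,0]<.645)&(abs(P[...,1]+.07)<.13)
print('flap edge',e.sum(),np.median(P[e],0),np.percentile(P[e][:,0],[2,98]))
o=robot.get_obs();print(o['time'],o['position'],o['ft_force'])
E
```

```text
bar 305 [ 0.62705617 -0.06918495  0.1973389 ] 0.6227104430306478 0.6341924999329605
flap edge 594 [ 0.62723383 -0.06927097  0.14735775] [0.62147027 0.63406438]
11.6333 [ 0.44457908 -0.07033969  0.29013136] [-0.75651641 -0.34686433  0.44277419]
```

View pics/s3.png

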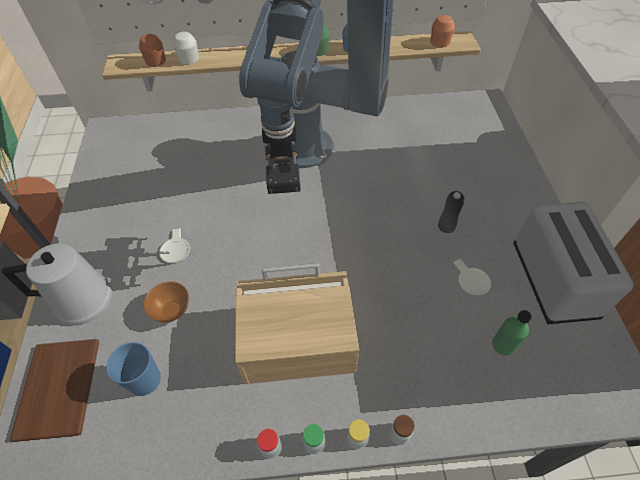

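View pics/t3.png

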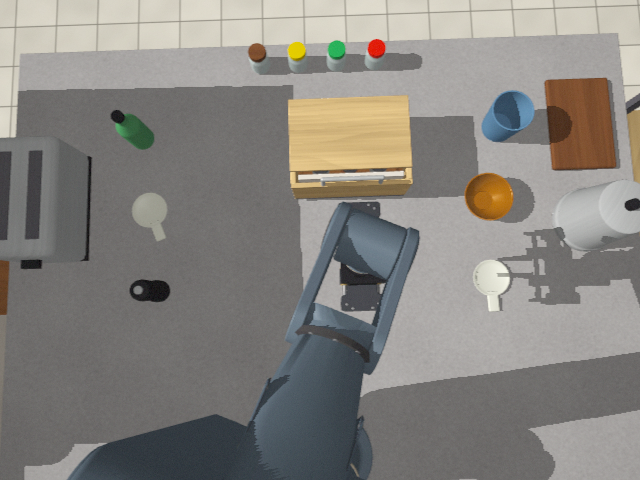

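The flap is upright: its edge and the bar are both at x = 0.627, directly above the hinge. The drawer front is home at (300–405, 172), and the bystanders are at the same pixels as before. I'm handing in.

```bash
python3 -c "
from rig import robot
print(robot.hand_in())"
```

```text
the job is handed in; nothing more can be done
None
```

The job is handed in: the drawer is pushed home into its catch, then the flap was swung up and shut against the cabinet, and nothing around it moved (about 12 s used of the 58 s; the hand-in returned no verdict).

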